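# Load a sample into a Kelvin probe's sprung stage

### The job

Swing the probe arm of the Kelvin probe well aside, then take the carrier with the round disc sample from the white rack and load it on the sample stage: push the sprung jaw back with the carrier's end, lower the carrier into the gap and let the jaw clamp it against the low fence, flat, square and centred on the stage. Then swing the arm back over the sample, fully home against its stop. Leave the other two carriers and the things lying about where they are.

Things in the scene. Friction and masses are not known exactly. Their poses are not given: they have to be found in the camera images.
- disc_mid (a point): Carrier to load: aluminium plate 60 x 40 x 12 mm, about 80 g, with a dark round disc (36 mm across, 2 mm thick) on top. The point is the centre of the plate, 6 mm above its underside. x along the 60 mm length, y across the 40 mm width, z up; both ends are alike. Grasp it across the 40 mm width.
- square_mid (a point): The same carrier with a small dark square chip (15 mm) on top; leave it in the rack. Point and axes as for the first.
- strip_mid (a point): The same carrier with a dark narrow strip (48 x 10 mm) on top; leave it in the rack. Point and axes as for the first.
- rack_top (a point): Middle of the fixed white rack's rail: 30 mm wide, top 30 mm above the table, along x. The carriers lie end to end on it in any order, 76 mm apart, with ribs 4 mm wide and 6 mm high between them. They overhang the rail by 5 mm each side; beside it the rack's foot, 250 x 90 mm, is 8 mm high.
- seat (a point): Point on the flat top of the fixed sample stage, 58 mm above the table, right below the middle of a loaded carrier (whose centre is then 6 mm above it). x points from the low fence to the sprung jaw, y sideways, z up. A loaded carrier lies along x, one end on the fence, the other pressed by the jaw. The stage is 30 mm wide; the plate round its foot is 36 mm above the table.
- fence (a point): Middle of the inner face of the fixed low fence, at its top edge: 30 mm from the seat point towards its -x and 6 mm above the stage top. The fence is 40 mm wide and 6 mm thick. Axes as for the seat.
- jaw_face (a point): Middle of the sprung jaw's vertical clamping face, which looks at the fence. The jaw is a steel block 40 mm wide and 12 mm thick, its top 26 mm above the stage top (20 mm higher than the fence). Behind it stands a fixed spring block of the same height, 57 to 75 mm from the seat point.
- jaw (a joint): Travel of the sprung jaw away from the fence, m. 0: closed, 50 mm gap between fence and jaw, too short for a carrier. 0.010: on a loaded carrier. 0.020: fully pressed back. The spring takes about 4 N at 0 and 6 N fully back, and shuts the jaw at once when let go; its face drags with up to about 4 N on a carrier lowered along it.
- can (a point): Black upright cylinder (the probe's actuator) at the end of the swing arm, 32 mm across; the point is on its axis, 165 mm above the table, the can's top at 186 mm and the top of the arm it stands in at 138 mm. Grip it here from above to swing the arm. The fine probe tip below hangs 92 mm above the table, clear of jaw and carrier.
- pivot (a point): Point on the vertical axis of the arm's column, at the height of the can point and 153 mm from it. The column and the arm's hub are 44 mm across and reach 150 mm above the table.
- probe_arm (a joint): Angle of the swing arm, rad. 0: home, against its stop with the probe over the middle of the seat. It grows as the arm swings clockwise seen from above, away from the stage, up to a stop at 1.3; 0.9 and more is well aside. It turns lightly (about 0.5 N at the can) and stays where it is left.
- jar: Small amber glass jar with black lid, 48 mm across, 55 mm high, standing on the bench; origin at its foot. Leave alone.
- screwdriver: Screwdriver 160 mm long lying on the bench; origin at the middle, underside. Leave alone.
- safety_glasses: Folded blue safety glasses, 135 mm wide, 41 mm high, on the bench; origin at the underside. Leave alone.
There are look-alikes about, which are no part of the job. What is shaped like the part that bears disc_mid but pink is not meant.

How it is judged:
On the way, in this order (a step that is already met when the one before it is completed fails the run):
1. The probe arm has been swung well aside (0.8 rad or more) (value of joint probe_arm above 0.8 rad), for 0.1 s.
2. With the arm still aside, the disc carrier lies seated between fence and jaw, clamped by the jaw (x of disc_mid in the frame of seat between -0.003 and 0.003 m and y of disc_mid in the frame of seat between -0.005 and 0.005 m and z of disc_mid in the frame of seat between 0.004 and 0.008 m and angle between the x axis of disc_mid and the x axis of seat, either way round below 0.07 rad and angle between disc_mid's own z axis and vertical below 0.05 rad and value of joint jaw above 0.008 m and value of joint probe_arm above 0.6 rad), for 0.2 s.
At the end, for the whole second after the job is handed in: The disc carrier lies on the stage between fence and jaw: centre within 3 mm of the seat lengthwise, 5 mm sideways, 2 mm in height, square within 0.07 rad and flat within 0.05 rad, the jaw pressed open by it (over 8 mm); the arm is home within 0.05 rad of its stop (x of disc_mid in the frame of seat between -0.003 and 0.003 m and y of disc_mid in the frame of seat between -0.005 and 0.005 m and z of disc_mid in the frame of seat between 0.004 and 0.008 m and angle between the x axis of disc_mid and the x axis of seat, either way round below 0.07 rad and angle between disc_mid's own z axis and vertical below 0.05 rad and value of joint jaw above 0.008 m and value of joint probe_arm below 0.05 rad); the robot touches nothing.
It fails at once if Another carrier was moved more than 15 mm (distance of any of square_mid, strip_mid from where it was at the start of the episode above 0.015 m).
It fails at once if The jar, screwdriver or glasses were moved more than 25 mm (distance of any of jar, screwdriver, safety_glasses from where it was at the start of the episode above 0.025 m).
It also fails if it takes over 67 s, if anything falls off the work surface, if the arm or the gripper's body presses on something with over 40 N, if the wrist force passes 120 N, or if a joint passes its speed limit or range.

### The arm

A 6-joint arm with a two-finger parallel gripper is mounted at the origin on the work surface. World frame = base frame: x ahead of the robot, y to its left, z up, the work surface at z = 0. Lengths are in m, angles in rad, forces in N, time in s.
With the tool pointing down it reaches from about 0.375 to 0.9 m from the base axis. Payload 3.1 kg.
Tool frame: the origin (TCP) lies between the finger pads; the fingertips stand 17 mm ahead of it and the grasp point (between the pads) lies 2 mm behind it; z points along the fingers, y is the line along which they close (so a half turn about z gives the same grasp; the last joint's range is limited). The gripper opens to 85 mm and grips with 20 to 120 N. Pads are 22 mm wide; open, the fingers measure 114 mm over their backs; the gripper's body (76 mm by 85 mm) begins 54 mm behind the grasp point. The pads swing forward as they close: fully open they stand 13 mm farther back than shut.
Start: joints at [-1.425, 0.527, 1.433, -0, 1.181, -0.178], TCP at [0.199, -0.592, 0.248] pointing down, gripper open.
Joint ranges: [-3.08, 3.08], [-0.75, 2.2], [0.22, 2.44], [-1.43, 4.57], [0, 2.65], [-2.85, 2.85]. Speed limits (rad/s): [2.79, 2.79, 3.14, 3.14, 3.14, 3.14].

### API

Orientations are given as a rotation vector (axis times angle).
In Python, from bench import manip gives the robot as it stands.
- The arm moves only by the tool servo_tool, never from a script. Its argument "series" is a list of rows, each a list of 3 entries, a list of its own where there are three numbers: the turn, a rotation vector about the tool's x, y, z in degrees, then the shift along the tool's x, y, z in cm, then the opening, from -1 (shut) to 1 (fully open). A call has 1 to 8 rows; each row shifts and turns the commanded pose from where the row before left it, along the tool's axes as they then stand; what a row does not reach is not made up. A row lasts 1/8 s, in which the tool goes at most 62.5 mm and 10.7 degrees, less where a joint would pass 70% of its speed; a pose out of reach is approached as far as the arm can. A call with a gripper value outside its range is refused whole. The fingers move at their own pace and stop on an object; "force" is the grip in N (left out, the last holds). Time passes only in rows, so rows that do not move let the fingers close. It gives the time, the measured TCP pose, the force, the opening and the grip force at its end, in the units of the state.
- manip.state(): the state, without advancing time (a new reading comes with each control period).
- manip.get_image(name): name is "scene" or "side" or "wrist"; returns the picture (480x640x3 uint8, blue, green, red); there is no depth.
- manip.camera_info(name): a dict with "fx", "fy", "cx", "cy" (pixels), "eye" and "attitude" of the camera in the world; the wrist camera has in their place "T_tool_cam" (4x4, takes a point from camera to tool coordinates, whose origin is the TCP and whose axes are the flange's). Camera axes: x right, y up, looking along -z (the intrinsics and any distortion apply to the point x, -y, -z); pixel columns grow to the right and rows downward; lengths in m; the calibration is good to about 2 mm. A picture is of the moment at which its call begins: read the wrist's pose just before it. camera_info takes no time and is no camera call.
- manip.hand_in(): hands the job in; it is judged then, once.
Trained networks look in the newest picture that a camera, given by its name, has taken for a name from the list of things; names that differ only in an ending like _2 or _b are one class to them, and where a whole thing is asked for, a point or a joint stands for the part that bears it (a point fixed in the world has none). Each returns a list of dicts, best first, with "confidence" (0 to 1); they miss things now and then, are a little off and sometimes report something else, mostly with a low value. They report only what shows in the picture. A call takes as long as a camera call. They do not tell look-alikes from the thing itself.
- manip.search_frame(camera, query): "point" ([row, column] in pixels, amid what is visible of it).
- manip.masks_of(camera, query): "mask" (480x640 bool, what is visible of it) and "point" ([row, column] in pixels, amid what is visible of it).
The state is a dict: "time": time; "joint_pos": joint angles; "qvel": joint speeds; "effort": joint torques, N m; "eef_pos": TCP position; "tcp_rot": TCP orientation; "ft_force": force on the tool from outside, world axes, zero at the start; "wrist_torque": the same for the moment, N m; "gripper_width": opening from 0.0 (shut) to 1.0 (fully open); "grasp_force": force on a finger pad.
Only numpy, scipy, OpenCV 4.12 (cv2) and the standard library are available. Lean on these libraries where they do the work, as an engineer would, in place of code of your own. Each camera call takes 0.05 s, during which the arm holds its last target. There are 200 camera calls.

## Working session

There is one attempt and no reset: what is moved stays moved. The work goes in short steps, Python scripts to look and compute and a tool call to move; the robot and the scene stay as the last step left them, time stands still between calls to the robot, and variables do not carry over. Pictures are saved under pics/ and viewed, at most 13 in all, crops included, and the job is handed in when it is done.

Besides the shell and the picture viewer there is one more tool, called after "Request:" by a JSON object that holds its "fn" and its "kwargs", one argument or row to a line. servo_tool: Moves the arm, as the interface text tells. Its arguments: {"type":"object","properties":{"series":{"type":"array"},"force":{"type":"number"}},"required":["series"]}

```bash
mkdir -p pics
cat > h.py <<'E'
from bench import manip
import numpy as np, cv2
from scipy.spatial.transform import Rotation as R
np.set_printoptions(precision=4,suppress=True)
def cam(n):
    i=manip.camera_info(n)
    if 'T_tool_cam' in i:
        s=manip.state();T=np.eye(4);T[:3,:3]=R.from_rotvec(s['tcp_rot']).as_matrix();T[:3,3]=s['eef_pos']
        T=T@np.array(i['T_tool_cam'])
    else:
        T=np.eye(4);a=np.array(i['attitude'])
        T[:3,:3]=a if a.shape==(3,3) else R.from_rotvec(a).as_matrix() if a.size==3 else R.from_quat(a).as_matrix()
        T[:3,3]=i['eye']
    return i,T
def ray(c,rc):
    i,T=c
    d=T[:3,:3]@np.array([(rc[1]-i['cx'])/i['fx'],-(rc[0]-i['cy'])/i['fy'],-1.])
    return T[:3,3],d/np.linalg.norm(d)
def atz(c,rc,z):
    o,d=ray(c,rc);return o+d*(z-o[2])/d[2]
def proj(c,p):
    i,T=c;q=T[:3,:3].T@(np.array(p)-T[:3,3]);return np.array([i['cy']-i['fy']*q[1]/-q[2],i['cx']+i['fx']*q[0]/-q[2]])
E
python3 - <<'E'
from h import *
for n in ['scene','side','wrist']:
    print(n,manip.camera_info(n))
s=manip.state();print(s)
zs=dict(disc_mid=.036,square_mid=.036,strip_mid=.036,can=.165,jaw=.07,jar=.03,screwdriver=.015,safety_glasses=.02)
for n in ['scene','side','wrist']:
    c=cam(n);im=manip.get_image(n);cv2.imwrite(f'pics/{n}0.png',im)
    for q in (zs if n!='side' else ['disc_mid','can','jaw']):
        for d in manip.search_frame(n,q)[:3]: print(n,q,round(d['confidence'],2),np.round(d['point']),atz(c,d['point'],zs[q]))
E
```

```text
scene {'fx': 598.8237162742433, 'fy': 598.8237162742433, 'cx': 319.2273176549668, 'cy': 243.3671842483725, 'eye': array([ 0.8972, -0.6141,  1.1282]), 'attitude': array([0.538 , 0.1791, 0.6788])}
side {'fx': 506.21284122611166, 'fy': 506.21284122611166, 'cx': 319.7794253274634, 'cy': 239.66976817521473, 'eye': array([0.0859, 0.8571, 0.7497]), 'attitude': array([ 0.2833, -1.3643, -2.3796])}
wrist {'fx': 350.7091694007359, 'fy': 350.7091694007359, 'cx': 319.17196588176535, 'cy': 234.12355465809168, 'T_tool_cam': array([[ 0.0003,  0.9571,  0.2898,  0.0745],
       [ 1.    , -0.0005,  0.0007, -0.0002],
       [ 0.0008,  0.2898, -0.9571, -0.1267],
       [ 0.    ,  0.    ,  0.    ,  1.    ]])}
{'time': 0.0, 'joint_pos': array([-1.4255,  0.5285,  1.4339,  0.    ,  1.1814, -0.1785]), 'qvel': array([ 0.0006,  0.0003, -0.0008,  0.    ,  0.001 , -0.0006]), 'effort': array([  0.0015, -44.2347, -17.8026,  -0.0001,   0.0084,   0.    ]), 'eef_pos': array([ 0.1988, -0.5918,  0.2473]), 'tcp_rot': array([-3.0983, -0.5061, -0.0001]), 'ft_force': array([-0.1617,  0.0125,  0.0566]), 'wrist_torque': array
[... 388 characters left out ...]
 0.8 [173. 432.] [0.5933 0.134  0.165 ]
scene jaw 0.47 [212. 417.] [0.5999 0.0991 0.07  ]
scene jar 0.56 [351. 426.] [ 0.7891 -0.1349  0.03  ]
scene jar 0.28 [211. 418.] [0.5881 0.128  0.03  ]
scene screwdriver 0.81 [445. 257.] [ 0.6558 -0.4747  0.015 ]
scene safety_glasses 0.83 [368. 178.] [ 0.4415 -0.4668  0.02  ]
side disc_mid 0.59 [274. 439.] [ 0.2474 -0.2229  0.036 ]
side disc_mid 0.58 [247. 385.] [ 0.4108 -0.2886  0.036 ]
side disc_mid 0.24 [224. 393.] [ 0.431  -0.4251  0.036 ]
side can 0.68 [288. 248.] [0.5442 0.1851 0.165 ]
side jaw 0.48 [304. 262.] [0.5601 0.1112 0.07  ]
wrist disc_mid 0.91 [ 43. 169.] [ 0.2951 -0.4227  0.036 ]
wrist disc_mid 0.77 [42. 17.] [ 0.2535 -0.2976  0.036 ]
```

View pics/scene0.png

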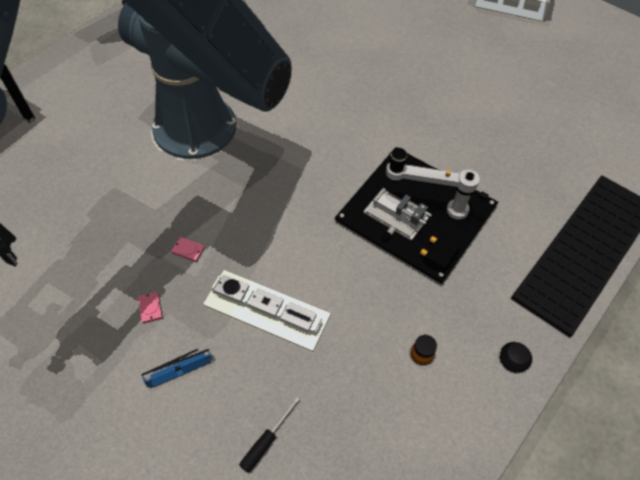

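View pics/side0.png

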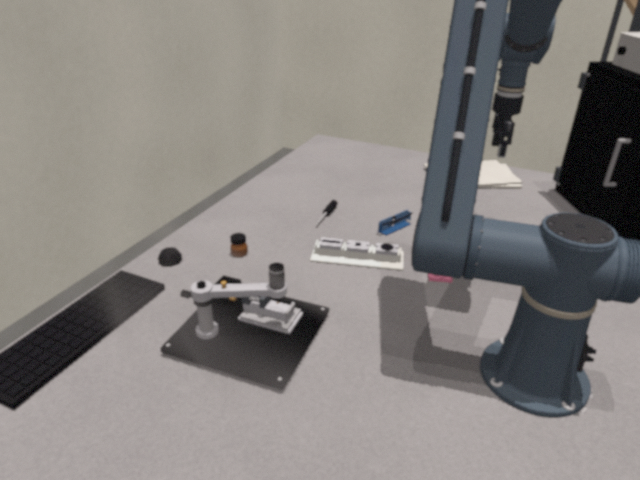

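The scene view shows the rack with the disc carrier at about (231,287), the square at (266,300) and the strip at (299,316). The pink plates at (187,248) and (150,307) are look-alikes. The Kelvin probe stands at right, with its can at (398,158) and its pivot hub at (469,178). The side view agrees, with the can at (277,275) and the hub at (202,290).

Run:
```python
from h import *
S=cam('scene');D=cam('side')
print('can',atz(S,(153,398),.186),atz(D,(267,277),.186))
print('piv',atz(S,(177,469),.150),atz(D,(287,202),.150))
print('carr',[atz(S,p,.044) for p in [(286.5,231.5),(299.5,266),(315,299)]])
s=manip.state();print(R.from_rotvec(s['tcp_rot']).as_matrix())
im=manip.get_image('scene');cv2.imwrite('pics/crop1.png',cv2.resize(im[135:285,330:530],None,fx=4,fy=4,interpolation=cv2.INTER_CUBIC))
```

```text
can [0.5178 0.1165 0.186 ] [0.5127 0.1225 0.186 ]
piv [0.6537 0.1875 0.15  ] [0.6393 0.2049 0.15  ]
carr [array([ 0.4087, -0.281 ,  0.044 ]), array([ 0.4822, -0.2576,  0.044 ]), array([ 0.5552, -0.2408,  0.044 ])]
[[ 0.948   0.3181 -0.    ]
 [ 0.3181 -0.948   0.    ]
 [-0.     -0.     -1.    ]]
```

View pics/crop1.png

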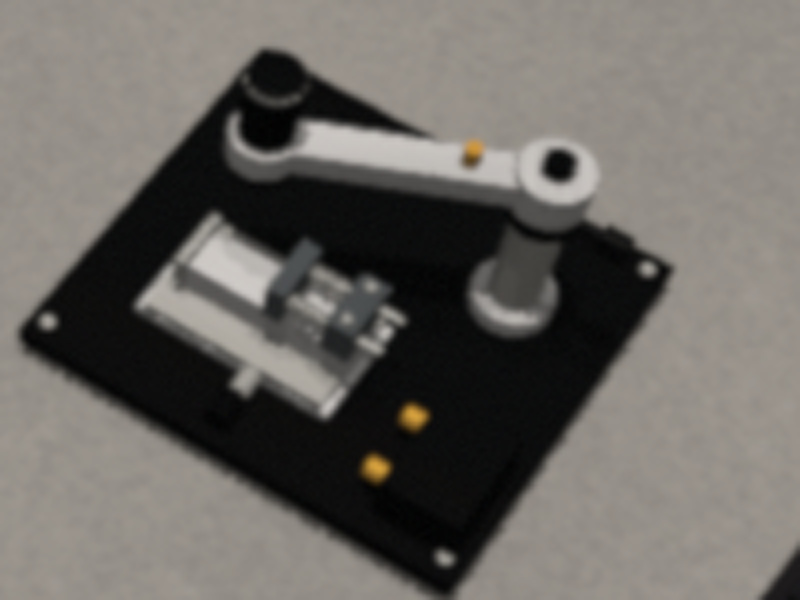

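The probe crop shows the can top at about (275,72), the hub, the fence at upper left of the stage and the jaw at lower right. The can is near (0.515,0.12) and the pivot near (0.65,0.19), about 152 mm apart, which matches the given 153 mm. I'll go above the can.

Request:
{"fn": "servo_tool", "kwargs": {
  "series": [
    [[0,0,0],[4,-4.4,-0.5],1],
    [[0,0,0],[4,-4.4,-0.5],1],
    [[0,0,0],[4,-4.4,-0.5],1],
    [[0,0,0],[4,-4.4,-0.5],1],
    [[0,0,0],[4,-4.4,-0.5],1],
    [[0,0,0],[4,-4.4,-0.5],1],
    [[0,0,0],[4,-4.4,-0.5],1],
    [[0,0,0],[4,-4.4,-0.5],1]
  ]
}}

```text
time: 2.15
eef_pos: [0.3909, -0.1554, 0.2888]
tcp_rot: [3.1, 0.505, 0.002]
ft_force: [0.4, -0.4, 0.7]
gripper_width: 0.995
grasp_force: 0.0
```

Request:
{"fn": "servo_tool", "kwargs": {
  "series": [
    [[0,0,0],[4,-4.4,-0.5],1],
    [[0,0,0],[4,-4.4,-0.5],1],
    [[0,0,0],[4,-4.4,-0.5],1],
    [[0,0,0],[4,-4.4,0],1],
    [[0,0,0],[3,-4,0],0],
    [[0,0,0],[0,0,0],0]
  ]
}}

```text
time: 2.9
eef_pos: [0.5023, 0.1112, 0.3034]
tcp_rot: [-3.099, -0.515, -0.002]
ft_force: [-0.6, -0.3, -0.1]
gripper_width: 0.6
grasp_force: 0.0
```

Run:
```python
from h import *
s=manip.state();print(s['time'],s['eef_pos'],s['tcp_rot'],s['joint_pos'],s['gripper_width'])
c=cam('wrist');im=manip.get_image('wrist');cv2.imwrite('pics/w1.png',im)
for q in ['can','jaw','probe_arm','pivot']:
    for d in manip.search_frame('wrist',q)[:2]: print(q,d,atz(c,d['point'],.186))
print(R.from_rotvec(s['tcp_rot']).as_matrix())
```

```text
2.9 [0.5023 0.1112 0.3034] [-3.0987 -0.5146 -0.0016] [0.0001 0.3116 1.6379 0.0006 1.1911 1.2416] 0.6000751862024761
can {'point': [112.6, 297.0], 'confidence': 0.77} [0.5772 0.1527 0.186 ]
can {'point': [251.3, 614.5], 'confidence': 0.63} [ 0.5608 -0.0984  0.186 ]
jaw {'point': [144.5, 358.3], 'confidence': 0.77} [0.5712 0.1073 0.186 ]
jaw {'point': [110.9, 321.3], 'confidence': 0.39} [0.5834 0.1379 0.186 ]
probe_arm {'point': [112.7, 296.3], 'confidence': 0.87} [0.577  0.1531 0.186 ]
probe_arm {'point': [278.2, 571.5], 'confidence': 0.27} [ 0.5316 -0.0796  0.186 ]
pivot {'point': [110.0, 325.0], 'confidence': 0.58} [0.5847 0.1358 0.186 ]
[[ 0.9463  0.3232  0.001 ]
 [ 0.3232 -0.9463  0.0006]
 [ 0.0011 -0.0002 -1.    ]]
```

View pics/w1.png

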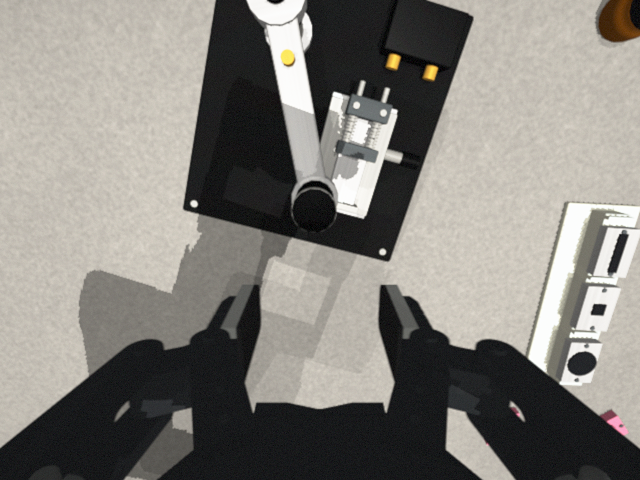

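The wrist view shows the can top at about (314,210) and the arm up to its hub at about (276,2). The stage's end with the fence is at about (350,212), the jaw at (357,150), and the rack is at right.

Run:
```python
from h import *
c=cam('wrist')
can=atz(c,(208,314),.186);piv=atz(c,(0,275),.150);print(can,piv,np.linalg.norm((can-piv)[:2]),np.degrees(np.arctan2(*(can-piv)[1::-1])))
s=manip.state();M=R.from_rotvec(s['tcp_rot']).as_matrix();print('tool delta',M.T@(can-s['eef_pos']))
# stage outlines: fence end & spring block
a=atz(c,(209,351),.06);b=atz(c,(146,357),.084);e=atz(c,(105,370),.084);print(a,b,e,np.degrees(np.arctan2(*(e-b)[1::-1])))
for p in [(369,582),(309,599),(253,618)]: print(atz(c,p,.044))
```

```text
[0.5189 0.1172 0.186 ] [0.6426 0.187  0.15  ] 0.14197928575030105 -150.574052706671
tool delta [ 0.02   -0.0041  0.1173]
[0.5032 0.072  0.06  ] [0.5675 0.0914 0.084 ] [0.6059 0.0928 0.084 ] 2.020397926826159
[ 0.3953 -0.2884  0.044 ]
[ 0.4786 -0.2626  0.044 ]
[ 0.5496 -0.2444  0.044 ]
```

Request:
{"fn": "servo_tool", "kwargs": {
  "series": [
    [[0,0,0],[2,-0.4,2],0.6],
    [[0,0,0],[0,0,3.6],0.6],
    [[0,0,0],[0,0,4],0.6],
    [[0,0,0],[0,0,4],0.6],
    [[0,0,0],[0,0,0],0],
    [[0,0,0],[0,0,0],0],
    [[0,0,0],[0,0,0],0]
  ]
}}

```text
time: 4.03
eef_pos: [0.5207, 0.1181, 0.1692]
tcp_rot: [3.1, 0.505, 0.006]
ft_force: [-0.5, 0.7, 0.1]
gripper_width: 0.501
grasp_force: 0.0
```

Run:
```python
from h import *
s=manip.state();print(s['time'],s['eef_pos'],s['gripper_width'],s['grasp_force'],s['ft_force'])
M=R.from_rotvec(s['tcp_rot']).as_matrix();yaw0=np.degrees(np.arctan2(M[1,0],M[0,0]));print(yaw0)
P=np.array([.652,.192]);c0=np.array([.519,.117]);v=c0-P
# rows: swing 8 x 6.2deg, turn 4.2 deg each about tool z; shift in tool axes before the turn of the row
p=s['eef_pos'][:2]*0+c0;yaw=yaw0
for k in range(1,9):
    t=np.radians(-6.2*k);q=P+np.array([[np.cos(t),-np.sin(t)],[np.sin(t),np.cos(t)]])@v
    d=q-p;y=np.radians(yaw);print(k,q,'x %.2f y %.2f'%(100*(d@[np.cos(y),np.sin(y)]),100*(d@[np.sin(y),-np.cos(y)])))
    p=q;yaw-=4.2
```

```text
4.025 [0.5207 0.1181 0.1692] 0.5007654454632468 0.0 [-0.5111  0.6979  0.084 ]
18.52057189662101
1 [0.5117 0.1318] x -0.22 y -1.64
2 [0.506  0.1473] x -0.17 y -1.64
3 [0.502  0.1633] x -0.11 y -1.65
4 [0.4998 0.1797] x -0.05 y -1.65
5 [0.4994 0.1962] x 0.01 y -1.65
6 [0.5007 0.2127] x 0.06 y -1.65
7 [0.5038 0.2289] x 0.12 y -1.65
8 [0.5087 0.2447] x 0.18 y -1.64
```

Request:
{"fn": "servo_tool", "kwargs": {
  "series": [
    [[0,0,4.2],[-0.2,-1.7,0],0],
    [[0,0,4.2],[-0.2,-1.7,0],0],
    [[0,0,4.2],[-0.1,-1.7,0],0],
    [[0,0,4.2],[-0.1,-1.7,0],0],
    [[0,0,4.2],[0,-1.7,0],0],
    [[0,0,4.2],[0.1,-1.7,0],0],
    [[0,0,4.2],[0.1,-1.7,0],0],
    [[0,0,4.2],[0.2,-1.7,0],0]
  ]
}}

```text
time: 5.03
eef_pos: [0.5087, 0.2508, 0.1689]
tcp_rot: [-3.114, 0.414, -0.003]
ft_force: [-0.3, -0.6, -0.2]
gripper_width: 0.5
grasp_force: 0.4
```

Request:
{"fn": "servo_tool", "kwargs": {
  "series": [
    [[0,0,0],[0,0,0],0.5],
    [[0,0,0],[0,0,0],0.5],
    [[0,0,0],[0,0,-5],0.5],
    [[0,0,0],[0,0,-5],0.5],
    [[0,0,0],[0,0,-3],0.5]
  ]
}}

```text
time: 5.65
eef_pos: [0.5092, 0.2496, 0.3003]
tcp_rot: [-3.113, 0.411, -0.006]
ft_force: [1.0, -0.4, 0.5]
gripper_width: 0.749
grasp_force: 0.0
```

Run:
```python
from h import *
s=manip.state();print(s['time'],s['eef_pos'],s['joint_pos'],s['ft_force'])
M=R.from_rotvec(s['tcp_rot']).as_matrix();print('yaw',np.degrees(np.arctan2(M[1,0],M[0,0])),M[:,2])
c=cam('wrist');im=manip.get_image('wrist');cv2.imwrite('pics/w2.png',im)
```

```text
5.65 [0.5092 0.2496 0.3003] [ 0.2589  0.3902  1.5199 -0.0002  1.2276  2.0925] [ 0.9969 -0.4441  0.5364]
yaw -15.05298568425939 [ 0.0038  0.0008 -1.    ]
```

View pics/w2.png

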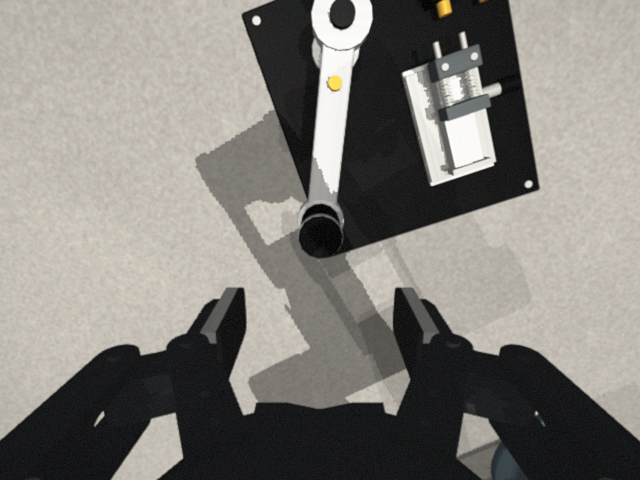

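The arm is swung aside: can at (321,235), hub at (342,15). The stage is clear, with the jaw at (470,107), the spring block at (460,64) and the stage end with the fence at about (468,170).

Run:
```python
from h import *
c=cam('wrist')
can=atz(c,(236,321),.186);piv=atz(c,(14,342),.150);print('can',can,'piv',piv,np.linalg.norm((can-piv)[:2]),np.degrees(np.arctan2(*(can-piv)[1::-1])))
j=atz(c,(105,468),.084);b=atz(c,(65,460),.084);f=atz(c,(168,471),.06)
print(j,b,f,np.degrees(np.arctan2(*(b-f)[1::-1])))
im=cv2.imread('pics/w2.png');cv2.imwrite('pics/w2c.png',cv2.resize(im[20:200,390:560],None,fx=3.3,fy=3.3,interpolation=cv2.INTER_CUBIC))
```

```text
can [0.5107 0.2502 0.186 ] piv [0.6544 0.1966 0.15  ] 0.15345735637451513 159.5356631173322
[0.5688 0.0935 0.084 ] [0.6045 0.0956 0.084 ] [0.5055 0.0899 0.06  ] 3.2772593130134284
```

Request:
{"fn": "servo_tool", "kwargs": {
  "series": [
    [[0,0,-9],[0,0,0],0.5],
    [[0,0,-9],[0,0,0],0.5],
    [[0,0,0],[0,4.1,1],0.5],
    [[0,0,0],[0,4.1,1],1],
    [[0,0,0],[0,4.1,2],1],
    [[0,0,0],[0,4.1,2],1],
    [[0,0,0],[0,0,0],1]
  ]
}}

```text
time: 6.58
eef_pos: [0.5157, 0.0836, 0.2358]
tcp_rot: [3.141, 0.074, -0.006]
ft_force: [-0.2, 0.6, -0.6]
gripper_width: 1.001
grasp_force: 0.0
```

Run:
```python
from h import *
s=manip.state();print(s['time'],s['eef_pos'],s['tcp_rot'],s['joint_pos'])
np.save('w3pose.npy',np.r_[s['eef_pos'],s['tcp_rot']])
im=manip.get_image('wrist');cv2.imwrite('pics/w3.png',im)
cv2.imwrite('pics/w3c.png',cv2.resize(im[60:280,220:500],None,fx=2.7,fy=2.7,interpolation=cv2.INTER_CUBIC))
```

```text
6.575 [0.5157 0.0836 0.2358] [ 3.1405  0.074  -0.0064] [-0.0531  0.4082  1.6996 -0.0006  1.0379  1.4709]
```

View pics/w3c.png

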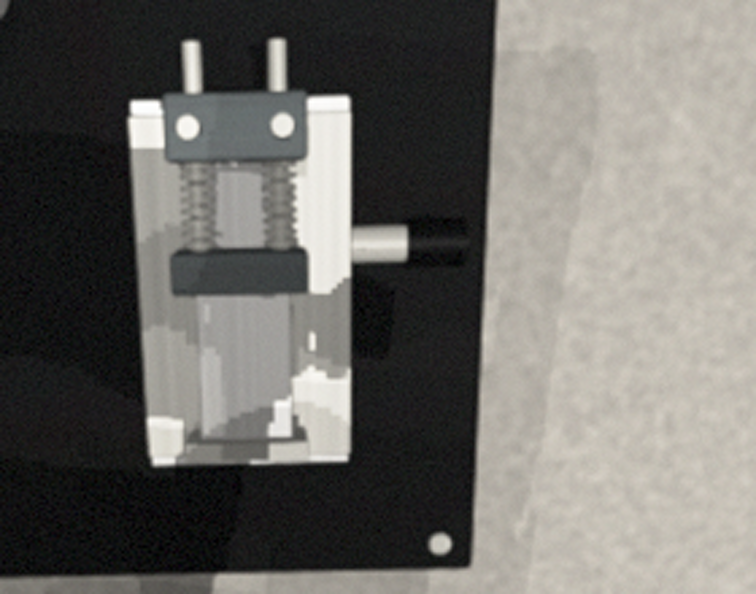

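The crop shows the jaw's top between u 172–307 with its front edge at v≈294. The fence's inner face is the dark strip with its top edge at v≈441 (u 188–307), and the spring block spans v 95–160.

Run:
```python
from h import *
c=cam('wrist')
g=lambda u,v,z:atz(c,(60+v/2.7,220+u/2.7),z)
jl,jr=g(172,295,.084),g(307,293,.084);print('jaw',jl,jr,(jl+jr)/2,np.linalg.norm(jl-jr))
fl,fr=g(189,441,.064),g(306,440,.064);print('fence',fl,fr,(fl+fr)/2,np.linalg.norm(fl-fr))
sl,sr=g(166,160,.084),g(306,160,.084);b0,b1=g(166,94,.084),g(305,94,.084);print('block',(sl+sr)/2,(b0+b1)/2,np.linalg.norm(sl-sr))
J,F,B=(jl+jr)/2,(fl+fr)/2,(b0+b1)/2
print('gap',np.linalg.norm((J-F)[:2]))
for a,b in[(F,J),(F,B),(J,B)]: print(np.degrees(np.arctan2(*(b-a)[1::-1])))
for a,b in[(jr,jl),(fr,fl),(sr,sl),(b1,b0)]: print('perp',np.degrees(np.arctan2(*(b-a)[1::-1]))-90)
# platform plate edges z=.036
p,q=g(150,462,.036),g(130,118,.036);print('plate L',np.degrees(np.arctan2(*(q-p)[1::-1])));p,q=g(351,460,.036),g(351,110,.036);print('plate R',np.degrees(np.arctan2(*(q-p)[1::-1])))
p,q=g(200,430,.058),g(197,300,.058);p2,q2=g(292,430,.058),g(293,300,.058);print('stage',p,p2,q,q2)
```

```text
jaw [0.5577 0.1157 0.084 ] [0.5602 0.0764 0.084 ] [0.5589 0.096  0.084 ] 0.03938874724625913
fence [0.5083 0.1111 0.064 ] [0.5105 0.0729 0.064 ] [0.5094 0.092  0.064 ] 0.038288082115293
block [0.596  0.0985 0.084 ] [0.6132 0.0993 0.084 ] 0.03923417659999934
gap 0.049709262511629916
4.621574011437676
4.006213126856719
3.4439369082076565
perp 3.640689460938006
perp 3.3215841944315656
perp 2.7898475317466023
perp 2.784631590097362
plate L 3.90529150263349
plate R 4.261668605878856
stage [0.5106 0.108  0.058 ] [0.5121 0.0774 0.058 ] [0.5534 0.1101 0.058 ] [0.5549 0.0795 0.058 ]
```

Request:
{"fn": "servo_tool", "kwargs": {
  "series": [
    [[0,0,0],[-1.9,5.2,0.2],1],
    [[0,0,0],[-1.9,5.2,0.2],1],
    [[0,0,0],[-1.9,5.2,0.2],1],
    [[0,0,0],[-1.9,5.2,0.2],1],
    [[0,0,0],[-1.9,5.2,0.2],1],
    [[0,0,-4],[-1.9,5.2,0.2],1],
    [[0,0,-4],[-1.9,5.0,0.2],1],
    [[0,0,-5],[0,0,0],1]
  ]
}}

```text
time: 7.62
eef_pos: [0.4069, -0.2867, 0.2242]
tcp_rot: [3.108, 0.434, 0.004]
ft_force: [-0.1, 0.9, -0.0]
gripper_width: 1.004
grasp_force: 0.0
```

Request:
{"fn": "servo_tool", "kwargs": {
  "series": [
    [[0,0,0],[0,0,0],1]
  ]
}}

```text
time: 7.75
eef_pos: [0.4067, -0.2829, 0.2238]
tcp_rot: [3.111, 0.434, 0.001]
ft_force: [0.1, 0.0, 0.2]
gripper_width: 0.999
grasp_force: 0.0
```

Run:
```python
from h import *
s=manip.state();print(s['time'],s['eef_pos'],s['tcp_rot'],s['joint_pos'])
c=cam('wrist');im=manip.get_image('wrist');cv2.imwrite('pics/w4.png',im)
for q in ['disc_mid','square_mid','strip_mid']:
    for d in manip.masks_of('wrist',q)[:2]:
        m=d['mask'];r=cv2.minAreaRect(np.argwhere(m)[:,::-1].astype(np.float32));cn=cv2.boxPoints(r)
        print(q,round(d['confidence'],2),d['point'],m.sum(),atz(c,d['point'],.042),'rect',r[0],atz(c,r[0][::-1],.042)[:2],cn.round())
g=im[60:320,120:520];cv2.imwrite('pics/w4c.png',cv2.resize(g,None,fx=2,fy=2,interpolation=cv2.INTER_CUBIC))
```

```text
7.75 [ 0.4067 -0.2829  0.2238] [3.111  0.4342 0.0013] [-0.834   0.389   1.7796  0.0005  0.9721  0.4591]
disc_mid 0.88 [330.0, 264.3] 1914 [ 0.277  -0.2623  0.042 ] rect (264.04486083984375, 330.0379333496094) [ 0.2769 -0.2621] [[243. 305.]
 [281. 302.]
 [285. 355.]
 [247. 358.]]
disc_mid 0.74 [210.8, 317.4] 2888 [ 0.4092 -0.2801  0.042 ] rect (316.0, 212.0) [ 0.4078 -0.2792] [[294. 179.]
 [338. 179.]
 [338. 245.]
 [294. 245.]]
square_mid 0.57 [120.9, 314.8] 3455 [ 0.4828 -0.257   0.042 ] rect (315.5, 121.5) [ 0.4825 -0.2577] [[292.  84.]
 [339.  84.]
 [339. 159.]
 [292. 159.]]
square_mid 0.38 [123.2, 294.2] 14183 [ 0.4763 -0.2409  0.042 ] rect (315.5, 125.5) [ 0.4794 -0.2586] [[263.   0.]
 [368.   0.]
 [368. 251.]
 [263. 251.]]
strip_mid 0.85 [35.4, 319.7] 3458 [ 0.5453 -0.2435  0.042 ] rect (317.5, 33.5) [ 0.5461 -0.2414] [[292.   0.]
 [343.   0.]
 [343.  67.]
 [292.  67.]]
```

View pics/w4c.png

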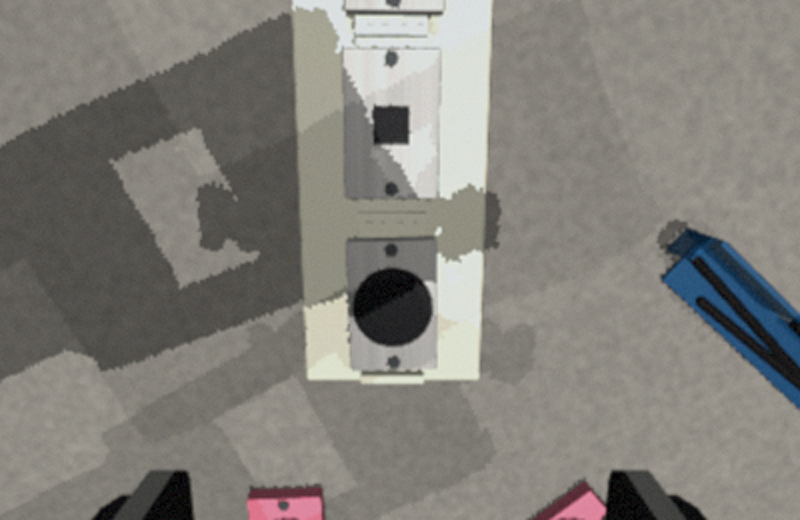

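The crop shows the disc carrier spanning u 348–437 and v 238–370, with the disc centre at (393,306). It is nearly aligned with the tool, and the square carrier lies beyond it.

Run:
```python
from h import *
c=cam('wrist');s=manip.state();M=R.from_rotvec(s['tcp_rot']).as_matrix()
g=lambda u,v,z:atz(c,(60+v/2,120+u/2),z)
d=g(393,306,.044);e=(g(348,238,.042)+g(437,238,.042))/2;f=(g(348,370,.042)+g(437,370,.042))/2
h1,h2=g(391,249,.042),g(393,362,.042);sq=[g(391,58,.042),g(391,188,.042)]
print(d,e,f,(e+f)/2,np.linalg.norm(e-f),np.linalg.norm(g(348,238,.042)-g(437,238,.042)))
print('yaws',[np.degrees(np.arctan2(*v[1::-1])) for v in(h1-h2,e-f,sq[0]-sq[1],sum(sq)/2-d,M[:,0])])
t=d.copy();t[2]=.031;print('tool delta cm',100*M.T@(t-s['eef_pos']))
```

```text
[ 0.4075 -0.2787  0.044 ] [ 0.4364 -0.2702  0.042 ] [ 0.3777 -0.2869  0.042 ] [ 0.407  -0.2786  0.042 ] 0.06102055536839265 0.03901014778759741
yaws [np.float64(16.863604424932145), np.float64(15.886859381803188), np.float64(15.851473188477884), np.float64(16.530279681589015), np.float64(16.0096126375624)]
tool delta cm [ 0.1526 -0.2875 19.2579]
```

Request:
{"fn": "servo_tool", "kwargs": {
  "series": [
    [[0,0,0],[0.1,-0.3,4],1],
    [[0,0,0],[0,0,5],1],
    [[0,0,0],[0,0,5],1],
    [[0,0,0],[0,0,3],1],
    [[0,0,0],[0,0,2.2],1],
    [[0,0,0],[0,0,0],1],
    [[0,0,0],[0,0,0],-0.3],
    [[0,0,0],[0,0,0],-0.3]
  ],
  "force": 50
}}

```text
time: 8.95
eef_pos: [0.4072, -0.2801, 0.0325]
tcp_rot: [3.109, 0.436, 0.002]
ft_force: [-0.1, -0.5, -0.1]
gripper_width: 0.602
grasp_force: 0.0
```

Request:
{"fn": "servo_tool", "kwargs": {
  "series": [
    [[0,0,0],[0,0,0],-0.3],
    [[0,0,0],[0,0,0],-0.3],
    [[0,0,0],[0,0,0],-0.3]
  ],
  "force": 50
}}

```text
time: 9.32
eef_pos: [0.407, -0.2802, 0.0326]
tcp_rot: [3.109, 0.436, 0.002]
ft_force: [0.4, 0.8, 5.9]
gripper_width: 0.464
grasp_force: 50.2
```

Request:
{"fn": "servo_tool", "kwargs": {
  "series": [
    [[0,0,0],[0,0,-2],-0.3],
    [[0,0,0],[0,0,-5],-0.3],
    [[0,0,0],[0,0,-5],-0.3],
    [[0,0,0],[0,0,-3],-0.3],
    [[0,0,0],[3.1,-4.7,0],-0.3],
    [[0,0,0],[3.1,-4.7,0],-0.3],
    [[0,0,0],[3.1,-4.7,0],-0.3],
    [[0,0,0],[3.1,-4.7,0],-0.3]
  ]
}}

```text
time: 10.32
eef_pos: [0.4743, -0.0633, 0.182]
tcp_rot: [3.111, 0.435, 0.002]
ft_force: [0.7, -0.6, -0.6]
gripper_width: 0.459
grasp_force: 50.6
```

Request:
{"fn": "servo_tool", "kwargs": {
  "series": [
    [[0,0,0],[3.1,-4.7,0],-0.3],
    [[0,0,0],[3.1,-4.6,0],-0.3],
    [[0,0,0],[3.1,-4.5,0],-0.3],
    [[0,0,6.2],[0,0,0],-0.3],
    [[0,0,6.2],[0,0,0],-0.3],
    [[0,0,0],[0,0,0],-0.3]
  ]
}}

```text
time: 11.08
eef_pos: [0.5252, 0.0936, 0.1816]
tcp_rot: [3.14, 0.1, 0.0]
ft_force: [-0.5, -0.2, 0.1]
gripper_width: 0.457
grasp_force: 50.7
```

Run:
```python
from h import *
s=manip.state();print(s['time'],s['eef_pos'],s['tcp_rot'],s['joint_pos'],s['ft_force'],s['grasp_force'],s['gripper_width'])
M=R.from_rotvec(s['tcp_rot']).as_matrix();print('yaw',np.degrees(np.arctan2(M[1,0],M[0,0])),M[:,2])
im=manip.get_image('wrist');cv2.imwrite('pics/w5.png',im)
cv2.imwrite('pics/w5c.png',cv2.resize(im[80:400,170:470],None,fx=1.8,fy=1.8,interpolation=cv2.INTER_CUBIC))
```

```text
11.075 [0.5252 0.0936 0.1816] [3.14   0.1001 0.0004] [-0.0332  0.4982  1.7287 -0.      0.9144  1.4738] [-0.4646 -0.1907  0.0523] 50.6577068567276 0.4574661662210213
yaw 3.651404624946638 [ 0.0002 -0.     -1.    ]
```

View pics/w5c.png

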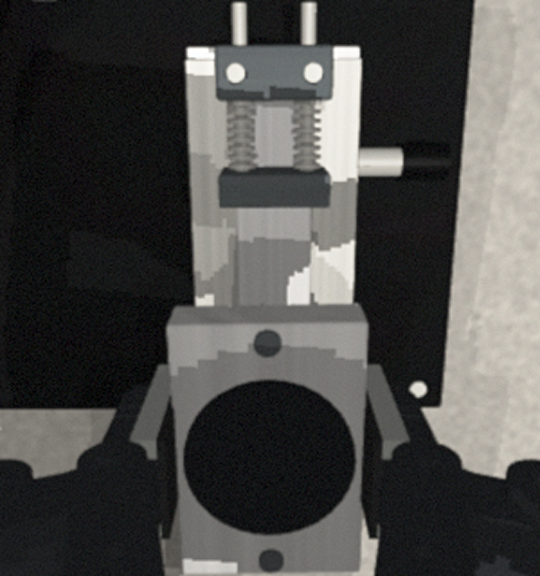

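The view shows the carrier held square. Its front top edge is at v≈325 (u 168–368) and the disc centre at (270,457). The jaw is ahead with its front edge at v≈206 (u 219–330).

Run:
```python
from h import *
c=cam('wrist');s=manip.state();M=R.from_rotvec(s['tcp_rot']).as_matrix();p=s['eef_pos']
g=lambda u,v,z:atz(c,(80+v/1.8,170+u/1.8),z)
zc=p[2]+.0034
T=lambda q:1000*M.T@(q-p)
l,r=g(168,325,zc+.006),g(368,325,zc+.006);print('front top corners tool mm',T(l),T(r),'disc',T(g(270,457,zc+.008)),'holes',T(g(267,343,zc+.006)),T(g(271,560,zc+.006)))
jl,jr=g(219,207,.084),g(330,206,.084);J=(jl+jr)/2;print('jaw',jl,jr,J,T(J),np.linalg.norm(jl-jr),'perp',np.degrees(np.arctan2(*(jl-jr)[1::-1]))-90)
```

```text
front top corners tool mm [ 29.001  -20.3941  -9.3947] [29.0272 19.3346 -9.394 ] disc [  0.3211  -0.1041 -11.3999] holes [25.1567 -0.7266 -9.3951] [-27.4074   0.1494  -9.4053]
jaw [0.5569 0.1137 0.084 ] [0.5598 0.074  0.084 ] [0.5584 0.0939 0.084 ] [33.0706  1.6092 97.6076] 0.039848646385562986 perp 4.207872609663568
```

Request:
{"fn": "servo_tool", "kwargs": {
  "series": [
    [[0,0,0],[-0.2,0.1,3],-0.3],
    [[0,0,0],[0,0,4],-0.3],
    [[0,0,0],[0,0,3],-0.3],
    [[0,0,0],[0,0,1.2],-0.3],
    [[0,0,0],[0,0,0],-0.3]
  ]
}}

```text
time: 11.75
eef_pos: [0.5234, 0.092, 0.069]
tcp_rot: [-3.14, -0.098, 0.002]
ft_force: [0.2, 0.0, -0.1]
gripper_width: 0.457
grasp_force: 50.6
```

Request:
{"fn": "servo_tool", "kwargs": {
  "series": [
    [[0,0,0],[0.4,0,0],-0.3],
    [[0,0,0],[0.5,0,0],-0.3],
    [[0,0,0],[0.5,0,0],-0.3],
    [[0,0,0],[0.5,0,0],-0.3],
    [[0,0,0],[0,0,0],-0.3],
    [[0,0,0],[0,0,0],-0.3]
  ],
  "force": 80
}}

```text
time: 12.5
eef_pos: [0.5419, 0.0935, 0.0694]
tcp_rot: [-3.14, -0.098, 0.002]
ft_force: [-5.2, -0.4, 1.7]
gripper_width: 0.452
grasp_force: 82.4
```

Run:
```python
from h import *
s=manip.state();print(s['time'],s['eef_pos'],s['tcp_rot'],s['ft_force'],s['wrist_torque'],s['grasp_force'],s['gripper_width'])
M=R.from_rotvec(s['tcp_rot']).as_matrix();print('yaw',np.degrees(np.arctan2(M[1,0],M[0,0])),M[:,2])
im=manip.get_image('wrist');cv2.imwrite('pics/w6.png',im)
cv2.imwrite('pics/w6c.png',cv2.resize(im[80:400,170:470],None,fx=1.8,fy=1.8,interpolation=cv2.INTER_CUBIC))
```

```text
12.5 [0.5419 0.0935 0.0694] [-3.1399 -0.0975  0.002 ] [-5.1602 -0.3663  1.6595] [-0.1261  0.6882 -0.1137] 82.44337320327759 0.4521641816866601
yaw 3.5586997305105554 [-0.0013  0.0001 -1.    ]
```

View pics/w6c.png

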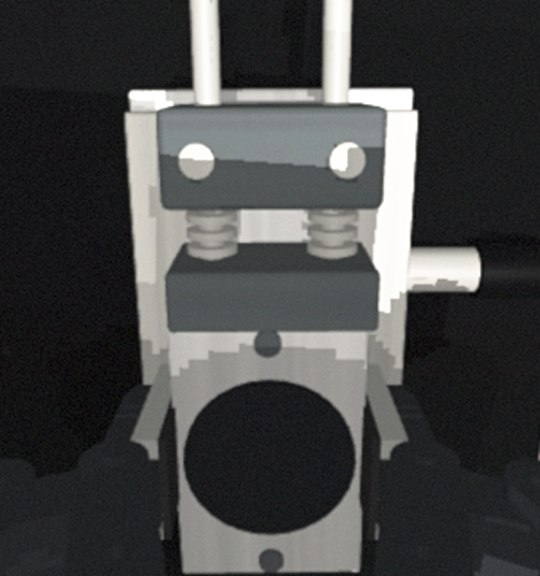

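The jaw's top front edge now lies over the carrier's end at v≈329, so the jaw is pushed back squarely. A 5.2 N spring force corresponds to about 12 mm travel. I'll push 2 mm more and lower.

Request:
{"fn": "servo_tool", "kwargs": {
  "series": [
    [[0,0,0],[0.2,0,0],-0.3],
    [[0,0,0],[0,0,0.3],-0.3],
    [[0,0,0],[0,0,0.3],-0.3],
    [[0,0,0],[0,0,0.2],-0.3],
    [[0,0,0],[0,0,0],-0.3]
  ]
}}

```text
time: 13.18
eef_pos: [0.5435, 0.0937, 0.061]
tcp_rot: [-3.14, -0.097, 0.004]
ft_force: [-5.1, -0.0, 0.6]
gripper_width: 0.456
grasp_force: 82.4
```

Request:
{"fn": "servo_tool", "kwargs": {
  "series": [
    [[0,0,0],[0,0,0.1],-0.3],
    [[0,0,0],[0,0,0],-0.3],
    [[0,0,0],[-0.2,0,0],-0.3],
    [[0,0,0],[0,0,0],-0.3]
  ]
}}

```text
time: 13.68
eef_pos: [0.5427, 0.0936, 0.0607]
tcp_rot: [-3.14, -0.097, -0.001]
ft_force: [-4.1, 1.3, 4.8]
gripper_width: 0.444
grasp_force: 82.8
```

Request:
{"fn": "servo_tool", "kwargs": {
  "series": [
    [[0,0,0],[0,0,0],-0.3],
    [[0,0,0],[0,0,0],0.4],
    [[0,0,0],[0,0,0],0.4],
    [[0,0,0],[0,0,0],0.4]
  ]
}}

```text
time: 14.18
eef_pos: [0.5436, 0.0932, 0.0603]
tcp_rot: [3.14, 0.097, 0.003]
ft_force: [0.7, -0.6, 0.8]
gripper_width: 0.698
grasp_force: 0.0
```

Request:
{"fn": "servo_tool", "kwargs": {
  "series": [
    [[0,0,0],[0,0,-2],0.4],
    [[0,0,0],[0,0,-4],0.4],
    [[0,0,0],[0,0,-6],0.4],
    [[0,0,0],[0,0,-5],0.4],
    [[0,0,0],[0,0,0],0.4]
  ]
}}

```text
time: 14.8
eef_pos: [0.5458, 0.0933, 0.2349]
tcp_rot: [3.139, 0.098, 0.018]
ft_force: [-0.4, 0.0, -0.6]
gripper_width: 0.704
grasp_force: 0.0
```

Run:
```python
from h import *
s=manip.state();print(s['time'],s['eef_pos'],s['tcp_rot'],s['ft_force'])
im=manip.get_image('wrist');cv2.imwrite('pics/w7.png',im)
cv2.imwrite('pics/w7c.png',cv2.resize(im[60:300,200:480],None,fx=2.5,fy=2.5,interpolation=cv2.INTER_CUBIC))
```

```text
14.8 [0.5458 0.0933 0.2349] [3.1393 0.0975 0.0179] [-0.4301  0.0166 -0.6084]
```

View pics/w7c.png

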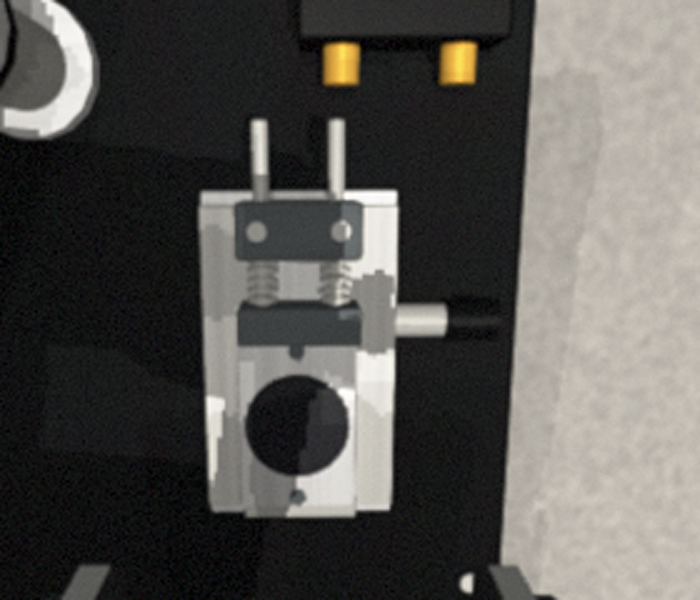

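The carrier lies between jaw (front edge v≈345) and fence, disc centre at (297,425) with holes at (297,352) and (297,497). I'll compute the pose and view an enlargement of the fence end.

Run:
```python
from h import *
c=cam('wrist')
g=lambda u,v,z:atz(c,(60+v/2.5,200+u/2.5),z)
h1,h2=g(297,352,.070),g(297,497,.070);print('holes',h1,h2,(h1+h2)/2,np.degrees(np.arctan2(*(h1-h2)[1::-1])),np.linalg.norm(h1-h2))
jl,jr=g(238,345,.084),g(361,345,.084);J=(jl+jr)/2;print('jaw',J,'disc',g(297,425,.072))
bl,br=g(236,259,.084),g(362,259,.084);B=(bl+br)/2;print('block',B,'jaw travel',.037-np.linalg.norm((B-J)[:2]), 'dir',np.degrees(np.arctan2(*(bl-br)[1::-1]))-90)
print('proj row of plate end at z.070', [ (proj(c,np.array([.5392,.0943,0])+k*np.array([.998,.063,0])+[0,0,z])-[60,200])*2.5 for k,z in((-.03,.070),(-.03,.064),(-.036,.064))])
im=cv2.imread('pics/w7.png');cv2.imwrite('pics/w7d.png',cv2.resize(im[180:280,270:370],None,fx=6,fy=6,interpolation=cv2.INTER_CUBIC))
```

```text
holes [0.5607 0.0952 0.07  ] [0.5091 0.092  0.07  ] [0.5349 0.0936 0.07  ] 3.55520615786212 0.05173640542489277
jaw [0.5658 0.0947 0.084 ] disc [0.5359 0.0937 0.072 ]
block [0.5926 0.0965 0.084 ] jaw travel 0.010082291398625067 dir 3.574990550260779
proj row of plate end at z.070 [array([496.5101, 295.8502]), array([490.6204, 295.8963]), array([506.2918, 295.9188])]
```

View pics/w7d.png

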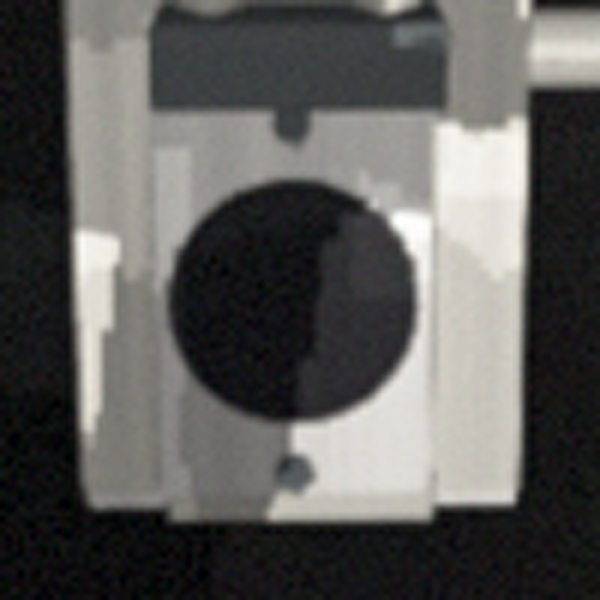

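The carrier is seated: jaw travel about 10 mm, square at 3.6°, lateral error below 1 mm, and the fence lip shows beyond the end at v≈495–520. Now I'll return to the can.

Request:
{"fn": "servo_tool", "kwargs": {
  "series": [
    [[0,0,0],[-0.6,-4,0],0.5],
    [[0,0,0],[-0.7,-4,0],0.5],
    [[0,0,0],[-0.7,-4,0],0.5],
    [[0,0,0],[-0.7,-3.9,0],0.5],
    [[0,0,9.5],[0,0,0],0.5],
    [[0,0,9.5],[0,0,0],0.5],
    [[0,0,0],[0,0,0],0.5]
  ]
}}

```text
time: 15.72
eef_pos: [0.5048, 0.2503, 0.2284]
tcp_rot: [3.112, -0.419, -0.005]
ft_force: [0.3, 0.0, 0.4]
gripper_width: 0.748
grasp_force: 0.0
```

Run:
```python
from h import *
s=manip.state();print(s['time'],s['eef_pos'],s['tcp_rot'],s['joint_pos'])
M=R.from_rotvec(s['tcp_rot']).as_matrix();y0=np.degrees(np.arctan2(M[1,0],M[0,0]));print('yaw',y0,M[:,2])
P=np.array([.6544,.1966]);c0=np.array([.5107,.2502])
print('to can, tool cm',100*M.T@(np.r_[c0,.169]-s['eef_pos']))
c=cam('wrist');print('can px expected',proj(c,np.r_[c0,.186]))
im=manip.get_image('wrist');cv2.imwrite('pics/w8.png',im)
for d in manip.masks_of('wrist','can')[:2]: print(d['confidence'],d['point'],d['mask'].sum())
# dark blob at can
r,k=np.round(proj(c,np.r_[c0,.186])).astype(int);g=cv2.cvtColor(im,cv2.COLOR_BGR2GRAY)[r-45:r+45,k-45:k+45];print(cv2.resize(g,(18,18),interpolation=cv2.INTER_AREA))
v=c0-P;p=c0;yaw=y0
for k in range(1,11):
    t=np.radians(6.3*k);q=P+np.array([[np.cos(t),-np.sin(t)],[np.sin(t),np.cos(t)]])@v
    d=q-p;a=np.radians(yaw);print(k,q,'x %.2f y %.2f'%(100*(d@[np.cos(a),np.sin(a)]),100*(d@[np.sin(a),-np.cos(a)])));p=q;yaw+=5
```

```text
15.725 [0.5048 0.2503 0.2284] [ 3.1121 -0.4187 -0.0053] [ 0.262   0.4706  1.6081 -0.      1.0665  2.1002]
yaw -15.325368089369082 [-0.0035 -0.001  -1.    ]
to can, tool cm [ 0.592 -0.163  5.934]
can px expected [265.8211 317.2262]
0.93 [154.9, 328.2] 13276
[[187 190 196 188 143 169  99  17   9   9   8  22 113 145  92  25  25  25]
 [191 188 191 186 172  94   9   8  10   8   9  11  12  86 128  38  25  25]
 [192 189 192 185 168  14   9   8  12  14  10   8  10  29 134  66  25  25]
 [192 195 180 180 119  10  38  78  95  83  82  67  30   9 105  75  27  25]
 [178 148 117 145  69  71  66  26  15  15  16  34  65  56  76  80  30  25]
 [143 130 113 131  81  38  11  12  13  12  13  12  11  49  86  50  26  29]
 [140 132 111 113  49  11  10  12  12  11  11  12  12  10  55  30  20  30]
 [138 137 116  90  11  11  11  12  13  12  12  11  11  10  19  51  19  27]
 [138 140 127  67  12  10  11  10  10  11  10  11  10  10  11  44  18  25]
 [139 139 139  61  10  10  11  10  11  10  10  11  11  11  10  49 116 172]
 [141 138 138  70   9  11  11  12  11  11  11  11  10  12  11  88 182 194]
 [137 135 139 116  11  11   9  10  11  12  10  12  10  10  18 101 160 197]
 [137 138 141 141  52  11  10  11  11  10  10  12  11  12  67 119 139 205]
 [140 141 140 140 132  44  11  11  11  12  12  10  11  49 129 139 139 152]
 [136 138 141 143 141 133  70  25  12  10  14  26  94 138 140 137 137 140]
 [138 135 139 141 139 140 140 122  96  91 101 127 141 139 141 140 143 141]
 [135 140 141 137 138 139 142 139 126 116 115 117 138 140 143 142 142 141]
 [153 140 137 137 138 140 139 138 140 124 116 114 121 139 141 139 137 133]]
1 [0.5057 0.2341] x -0.06 y 1.68
2 [0.5025 0.2176] x -0.02 y 1.69
3 [0.5011 0.2008] x 0.02 y 1.69
4 [0.5016 0.1839] x 0.06 y 1.68
5 [0.5039 0.1672] x 0.09 y 1.68
6 [0.508  0.1509] x 0.13 y 1.68
7 [0.5139 0.1351] x 0.17 y 1.68
8 [0.5215 0.12  ] x 0.21 y 1.67
9 [0.5307 0.1059] x 0.25 y 1.67
10 [0.5414 0.0929] x 0.28 y 1.66
```

Request:
{"fn": "servo_tool", "kwargs": {
  "series": [
    [[0,0,0],[0.6,-0.2,0],0.5],
    [[0,0,0],[0,0,3],0.5],
    [[0,0,0],[0,0,2.9],0.5],
    [[0,0,0],[0,0,0],0],
    [[0,0,0],[0,0,0],0],
    [[0,0,0],[0,0,0],0]
  ]
}}

```text
time: 16.58
eef_pos: [0.5131, 0.251, 0.1727]
tcp_rot: [-3.112, 0.422, -0.004]
ft_force: [0.3, 0.3, 0.1]
gripper_width: 0.499
grasp_force: 0.0
```

Request:
{"fn": "servo_tool", "kwargs": {
  "series": [
    [[0,0,-5],[-0.1,1.7,0],0],
    [[0,0,-5],[0,1.7,0],0],
    [[0,0,-5],[0,1.7,0],0],
    [[0,0,-5],[0.1,1.7,0],0],
    [[0,0,-5],[0.1,1.7,0],0],
    [[0,0,-5],[0.1,1.7,0],0],
    [[0,0,-5],[0.2,1.7,0],0],
    [[0,0,-5],[0.2,1.7,0],0]
  ]
}}

```text
time: 17.58
eef_pos: [0.523, 0.1189, 0.1724]
tcp_rot: [-3.069, -0.673, -0.002]
ft_force: [-0.4, 0.6, 0.3]
gripper_width: 0.503
grasp_force: 0.4
```

Request:
{"fn": "servo_tool", "kwargs": {
  "series": [
    [[0,0,-4],[0.2,1.4,0],0],
    [[0,0,-3],[0.2,1,0],0],
    [[0,0,0],[0,0,0],0]
  ]
}}

```text
time: 17.95
eef_pos: [0.538, 0.099, 0.1724]
tcp_rot: [3.023, 0.852, 0.004]
ft_force: [0.3, 1.5, 0.3]
gripper_width: 0.501
grasp_force: 0.0
```

Run:
```python
from h import *
s=manip.state();print(s['time'],s['eef_pos'],s['ft_force'],s['joint_pos'])
M=R.from_rotvec(s['tcp_rot']).as_matrix();print('yaw',np.degrees(np.arctan2(M[1,0],M[0,0])),M[:,2])
P=np.array([.6544,.1966]);v=s['eef_pos'][:2]-P;print('r',np.linalg.norm(v),'ang',np.degrees(np.arctan2(-v[1],-v[0]))+180)
seat=np.array([.539,.0938])-P;print('home ang',np.degrees(np.arctan2(-seat[1],-seat[0]))+180)
```

```text
17.95 [0.538  0.099  0.1724] [0.3184 1.5458 0.2642] [-0.0224  0.5267  1.7046  0.      0.9075  0.9992]
yaw 31.46588669836433 [ 0.0028 -0.0001 -1.    ]
r 0.1519044660820147 ang 219.98954128208663
home ang 221.69511457295386
```

Request:
{"fn": "servo_tool", "kwargs": {
  "series": [
    [[0,0,0],[0.1,0.4,0],0],
    [[0,0,0],[0,0.3,0],0],
    [[0,0,0],[0,0,0],0]
  ]
}}

```text
time: 18.32
eef_pos: [0.5415, 0.094, 0.1714]
tcp_rot: [3.023, 0.854, 0.001]
ft_force: [0.8, -0.2, -0.4]
gripper_width: 0.497
grasp_force: 0.0
```

Request:
{"fn": "servo_tool", "kwargs": {
  "series": [
    [[0,0,0],[0,0.2,0],0],
    [[0,0,0],[0,0,0],0]
  ]
}}

```text
time: 18.58
eef_pos: [0.5425, 0.0923, 0.1713]
tcp_rot: [3.023, 0.854, 0.0]
ft_force: [-0.8, 0.1, 1.2]
gripper_width: 0.502
grasp_force: 0.0
```

Request:
{"fn": "servo_tool", "kwargs": {
  "series": [
    [[0,0,0],[0,0.2,0],0],
    [[0,0,0],[0,0,0],0]
  ]
}}

```text
time: 18.82
eef_pos: [0.5435, 0.0904, 0.1713]
tcp_rot: [3.023, 0.854, -0.0]
ft_force: [0.1, 0.4, 0.1]
gripper_width: 0.499
grasp_force: 0.0
```

Request:
{"fn": "servo_tool", "kwargs": {
  "series": [
    [[0,0,0],[0,0.2,0],0],
    [[0,0,0],[0,0,0],0]
  ]
}}

```text
time: 19.08
eef_pos: [0.5439, 0.0897, 0.1712]
tcp_rot: [-3.022, -0.853, 0.001]
ft_force: [-1.0, 5.1, 0.5]
gripper_width: 0.497
grasp_force: 2.4
```

Request:
{"fn": "servo_tool", "kwargs": {
  "series": [
    [[0,0,0],[0,0.1,0],0],
    [[0,0,0],[0,0,0],0]
  ]
}}

```text
time: 19.32
eef_pos: [0.5439, 0.0896, 0.1712]
tcp_rot: [-3.02, -0.852, 0.002]
ft_force: [-2.1, 7.6, 1.6]
gripper_width: 0.502
grasp_force: 3.6
```

The stop is reached at about 8 N without further motion, at the expected home angle. Next I'll back off to mid-slack, rise and verify.

Request:
{"fn": "servo_tool", "kwargs": {
  "series": [
    [[0,0,0],[0,-0.5,0],0],
    [[0,0,0],[0,0,0],0.3],
    [[0,0,0],[0,0,-2],0.3],
    [[0,0,0],[0,0,-5],0.3],
    [[0,0,0],[-2,0,-5],0.3],
    [[0,0,0],[-2,0,-3],0.3],
    [[0,0,0],[-2,0,0],0.3],
    [[0,0,0],[0,0,0],0.3]
  ]
}}

```text
time: 20.32
eef_pos: [0.4906, 0.0602, 0.3219]
tcp_rot: [3.023, 0.852, 0.001]
ft_force: [0.3, 0.2, 0.5]
gripper_width: 0.647
grasp_force: 0.0
```

Run:
```python
from h import *
s=manip.state();print(s['time'],s['eef_pos'],s['ft_force'])
c=cam('wrist')
im=manip.get_image('wrist');cv2.imwrite('pics/w9.png',im)
for n,q in(('can home',[.539,.094,.186]),('piv',[.6544,.1966,.150])): print(n,proj(c,q))
```

```text
20.325 [0.4906 0.0602 0.3219] [0.32   0.2083 0.4805]
can home [150.4209 314.4554]
piv [-74.8332 275.5299]
```

View pics/w9.png

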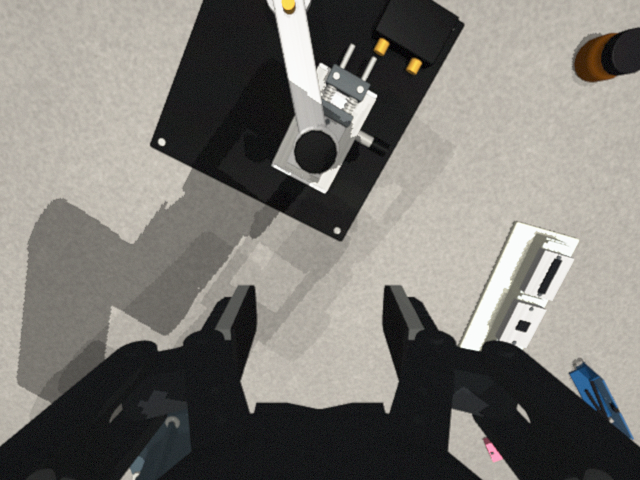

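The can top is at (316,151), against (314,150) expected for home. The jaw is still held open, and the other carriers and the things lying about are in place.

```bash
python3 -c "
from bench import manip
print(manip.hand_in())"
```

```text
the job is handed in; nothing more can be done
None
```

I handed the job in at about 20 s. In the wrist camera the disc carrier lies clamped square on the stage with the jaw about 10 mm open, the probe arm is home against its stop, and nothing else was disturbed; the hand-in gave no verdict.

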